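Nest raw bowls on a bat for the bisque kiln

TASK

Nest the three raw-clay bowls on the middle of the round bat, all mouth down as they lie: first the smallest, then the middle one over it, then the largest over both, each with its rim flat on the bat; last, stand the little cup upright inside the foot ring on top of the largest bowl. Raw clay chips, so set each piece down rather than drop it, and leave the glaze jar and the vase where they are.

Things in the scene. Friction and masses are not known exactly. Their poses are not given: they have to be found in the camera images.
- bowl_small: The smallest of three grey-brown raw-clay bowls, lying mouth down, foot ring on top. Rim 80 mm across outside, 68 inside; 33 mm deep inside; 56 mm high in all. Body is 40 mm high; on it the foot ring, 40 mm across outside, 30 inside, 16 high (closed floor): grip the ring from above. About 130 g. Origin: on the axis in the rim's plane (underside as it lies); z up, towards the foot.
- bowl_medium: The middle one of three grey-brown raw-clay bowls, lying mouth down, foot ring on top. Rim 112 mm across outside, 100 inside; 60 mm deep inside; 83 mm high in all. Body is 67 mm high; on it the foot ring, 54 mm across outside, 44 inside, 16 high (closed floor): grip the ring from above. About 280 g. Origin: on the axis in the rim's plane (underside as it lies); z up, towards the foot.
- bowl_large: The largest of three grey-brown raw-clay bowls, lying mouth down, foot ring on top. Rim 144 mm across outside, 132 inside; 87 mm deep inside; 110 mm high in all. Body is 94 mm high; on it the foot ring, 66 mm across outside, 56 inside, 16 high (closed floor): grip the ring from above. About 520 g. Origin: on the axis in the rim's plane (underside as it lies); z up, towards the foot.
- cup: Small handleless raw-clay cup standing upright, open at the top: 60 mm high, 54 mm across from 22 mm height up to the rim, 44 mm at the base, wall 4 mm. About 110 g. Origin: centre of its base; z up. The base fits, 6 mm spare all round, inside the largest bowl's foot ring, whose floor is 94 mm above that bowl's origin.
- round_bat: Round white plaster bat (flat disc), 200 mm across, 15 mm thick, fixed on the table: the place for the nest. Origin: centre of its underside; z up.
- square_bat: Square white plaster bat, 170 x 170 x 15 mm, fixed on the table, with a vase on it; not used. Origin: centre of its underside.
- glaze_jar: Bystander: closed white glaze jar, 68 mm across, 85 mm high, standing loose. Origin: centre of its underside.
- vase: Bystander: small pale clay vase, 68 mm across, 68 mm high, standing loose on the square bat. Origin: centre of its underside.
Mind the look-alikes: they are no part of the job. Leave any green or red look-alike of the cup alone.

How it is judged:
By the outcome, as a careful person would: the job done as asked, in the order asked, and still so for the second after the job is handed in, with the robot touching nothing.
It also fails if it takes over 112 s, if anything falls off the work surface, if the arm or the gripper's body presses on something with over 40 N, if the wrist force passes 120 N, or if a joint passes its speed limit or range.

ROBOT

A 6-joint arm with a two-finger parallel gripper is mounted at the origin on the work surface. World frame = base frame: x ahead of the robot, y to its left, z up, the work surface at z = 0. Lengths are in m, angles in rad, forces in N, time in s.
With the tool pointing down it reaches from about 0.375 to 0.925 m from the base axis. Payload 5.7 kg.
Tool frame: the origin (TCP) lies on the centre line of the jaws, within the pads' length; the fingertips stand r.tip_reach ahead of it and the grasp point (between the pads) lies 2 mm behind it (r.tip_reach is the distance from the TCP to the fingertips, in m); z points along the fingers, y is the line along which they close (so a half turn about z gives the same grasp; the last joint's range is limited). The gripper opens to 88 mm and grips with 3 to 60 N. Pads are 20 mm wide; open, the fingers measure 115 mm over their backs; the gripper's body (75 mm by 178 mm) begins 61 mm behind the grasp point.
Start: joints at [-1.29, 0.359, 1.51, -0, 1.272, -0.115], TCP at [0.231, -0.554, 0.24] pointing down, gripper open.
Joint ranges: [-2.97, 2.97], [-1.01, 2.36], [0.21, 2.38], [-0.96, 4.11], [0.2, 2.71], [-2.98, 2.98]. Speed limits (rad/s): [2.39, 2.39, 3.14, 3.14, 3.14, 3.14].

INTERFACE

Orientations are given as a rotation vector (axis times angle).
In Python, from station import r gives the robot as it stands.
- The arm moves only by the tool carry_out, never from a script. Its argument "targets" is a list of rows, each a list of 7 numbers: the shift along the tool's x, y, z in cm, then the turn, a rotation vector about the tool's x, y, z in rad, then the closure in counts, from 0 (fully open) to 255 (shut). In form: [[x, y, z, rx, ry, rz, hand], ...]. A call has 1 to 12 rows; each row shifts and turns the commanded pose from where the row before left it, along the tool's axes as they then stand; what a row does not reach is not made up. A row lasts 1/12 s, in which the tool goes at most 41.7 mm and 7.16 degrees, less where a joint would pass 70% of its speed; a pose out of reach is approached as far as the arm can. A call with a gripper value outside its range is refused whole. The fingers move at their own pace and stop on an object; the grip force is fixed at half the most. Time passes only in rows, so rows that do not move let the fingers close. It gives the time, the measured TCP pose, the force, the opening and the grip force at its end, in the units of the state.
- r.sense(): the state, without advancing time (a new reading comes with each control period).
- r.camera(name): name is "scene" or "top" or "wrist"; returns the picture (400x640x3 uint8, blue, green, red); there is no depth.
- r.camera_info(name): a dict with "intrinsics" (3x3 intrinsics, pixels), "k1" (the pictures are not rectified: a ray, as slopes to the right and down, at radius r is drawn at 1 + k1 r^2 times it, then the intrinsics apply), "extrinsics" (4x4, takes a point from camera to world coordinates). Camera axes: x right, y down, z forward; pixel columns grow to the right and rows downward; lengths in m; the calibration is good to about 2 mm. A picture is of the moment at which its call begins: read the wrist's pose just before it. camera_info takes no time and is no camera call; for the wrist camera it gives the pose at the moment of the call.
- r.hand_in(): hands the job in; it is judged then, once.
The state is a dict: "time": time; "joint_pos": joint angles; "joint_velocities": joint speeds; "tau": joint torques, N m; "position": TCP position; "tcp_rot": TCP orientation; "ft_force": force on the tool from outside, world axes, zero at the start; "moment": the same for the moment, N m; "width": finger opening in m; "grip_force": force on a finger pad.
Only numpy, scipy, OpenCV 4.12 (cv2) and the standard library are available. Lean on these libraries where they do the work, as an engineer would, in place of code of your own. Each camera call takes 0.05 s, during which the arm holds its last target. There are 200 camera calls.

## Working session

There is one attempt and no reset: what is moved stays moved. The work goes in short steps, Python scripts to look and compute and a tool call to move; the robot and the scene stay as the last step left them, time stands still between calls to the robot, and variables do not carry over. Pictures are saved under pics/ and viewed, at most 14 in all, crops included, and the job is handed in when it is done.

Besides the shell and the picture viewer there is one more tool, called after "Request:" as name(argument=value, ...), one argument or row to a line, values as JSON. carry_out: Moves the arm, as the interface text tells. Its arguments: {"type":"object","properties":{"targets":{"type":"array"}},"required":["targets"]}

```bash
ls; mkdir -p pics
python3 - <<'E'
from station import r
import cv2
s=r.sense(); print(s['time'],s['position'],s['tcp_rot'],s['width'],r.tip_reach)
for n in ['scene','top']:
    cv2.imwrite(f'pics/{n}0.png',r.camera(n)); i=r.camera_info(n); print(n,i['intrinsics'],i['k1'],i['extrinsics'])
E
```

```text
pics
0.0 [ 0.23112572 -0.55300471  0.23881966] [-3.07852384e+00 -6.17239305e-01  2.34855473e-04] 0.08757932297737066 0.017
scene [[475.19601581   0.         322.84207901]
 [  0.         475.19601581 197.5028899 ]
 [  0.           0.           1.        ]] -0.040083853295034166 [[ 0.53973472  0.48757182 -0.68626537  1.47977515]
 [ 0.84168674 -0.29724012  0.45079012 -0.62352652]
 [ 0.01580696 -0.82092754 -0.57081355  0.86269241]
 [ 0.          0.          0.          1.        ]]
top [[413.62410448   0.         324.90708668]
 [  0.         413.62410448 198.21574489]
 [  0.           0.           1.        ]] -0.11071322446652969 [[ 1.08876727e-03 -9.97885325e-01  6.49899360e-02  4.37323278e-01]
 [-9.99879452e-01 -2.09293865e-03 -1.53851011e-02  2.16020491e-02]
 [ 1.54885866e-02 -6.49653508e-02 -9.97767311e-01  1.22241861e+00]
 [ 0.00000000e+00  0.00000000e+00  0.00000000e+00  1.00000000e+00]]
```

View pics/scene0.png

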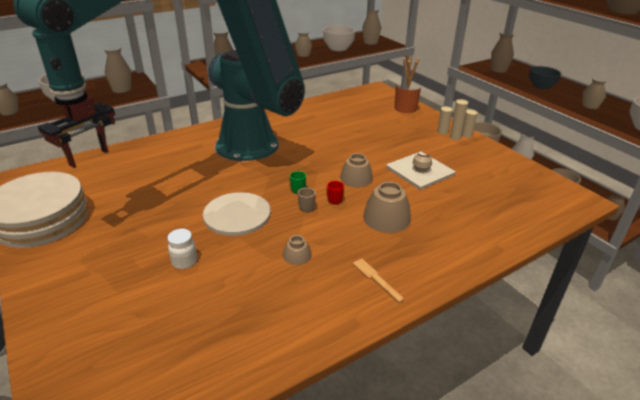

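View pics/top0.png

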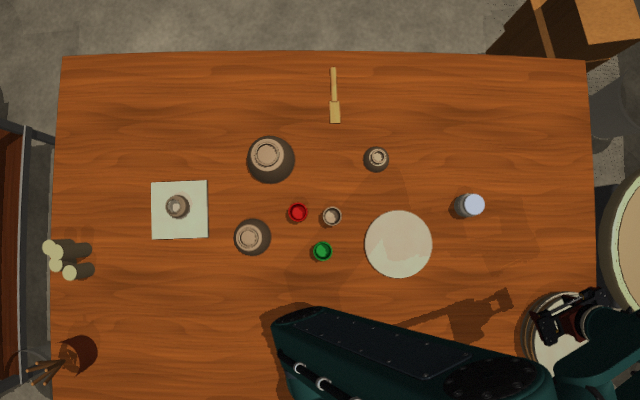

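Candidates in the top picture:
- **Cup:** grey cup (331,216); red (298,212) and green (321,251) are look-alikes.
- **Bowls:** small (376,158), medium (250,237), large (270,155).
- **Places and bystanders:** the round bat is at (398,243). The plate stack at the right is not it. The jar is at (470,205) and the vase at (178,207).

By the description I choose the grey cup. I'll check it in a close crop and measure from two views.

```bash
cat > h.py <<'E'
import numpy as np, cv2
from scipy.spatial.transform import Rotation as R
from station import r
def ray(info,px):
    K=np.array(info['intrinsics']);k=info['k1'];E=np.array(info['extrinsics'])
    p=cv2.undistortPoints(np.array(px,float).reshape(-1,1,2),K,np.array([k,0,0,0,0.]))[:,0]
    d=np.c_[p,np.ones(len(p))]@E[:3,:3].T
    return E[:3,3],d
def onplane(info,px,z):
    o,d=ray(info,px); return o+d*((z-o[2])/d[:,2])[:,None]
def tri(i1,p1,i2,p2):
    (o1,d1),(o2,d2)=ray(i1,[p1]),ray(i2,[p2]); d1,d2=d1[0]/np.linalg.norm(d1),d2[0]/np.linalg.norm(d2)
    t=np.linalg.lstsq(np.c_[d1,-d2],o2-o1,rcond=None)[0]
    a,b=o1+t[0]*d1,o2+t[1]*d2; return (a+b)/2,np.linalg.norm(a-b)
def fit(img,box,cond):
    "ellipses of the masked blobs in box (x0,y0,x1,y1)"
    x0,y0,x1,y1=box; hsv=cv2.cvtColor(img,cv2.COLOR_BGR2HSV)[y0:y1,x0:x1].astype(int)
    m=cond(hsv[...,0],hsv[...,1],hsv[...,2]).astype(np.uint8)*255
    cs,_=cv2.findContours(m,cv2.RETR_LIST,cv2.CHAIN_APPROX_NONE)
    out=[]
    for c in cs:
        if len(c)>=12:
            e=cv2.fitEllipse(cv2.convexHull(c) if len(cv2.convexHull(c))>5 else c); out.append((np.round(np.add(e[0],(x0,y0)),1),np.round(e[1],1),cv2.contourArea(c)))
    return sorted(out,key=lambda a:-a[2])
def go(x,y,z):
    "tool-axes shift in cm from the measured pose"
    s=r.sense(); M=R.from_rotvec(s['tcp_rot']).as_matrix(); return np.round(M.T@(np.array([x,y,z])-s['position'])*100,2)
E
python3 - <<'E'
from h import *
t=cv2.imread('pics/top0.png');s=cv2.imread('pics/scene0.png')
a=cv2.resize(t[128:262,230:435],None,fx=3.9,fy=3.9,interpolation=cv2.INTER_CUBIC)
cv2.imwrite('pics/topc.png',a)
cv2.imwrite('pics/scec.png',cv2.resize(s[145:270,195:420],None,fx=3.5,fy=3.5,interpolation=cv2.INTER_CUBIC))
for nm,im,pts in (('t',t,[(376,158),(270,155),(250,237),(398,243),(331,216),(300,180)]),('s',s,[(297,243),(390,190),(237,212),(310,195),(330,230)])):
    h=cv2.cvtColor(im,cv2.COLOR_BGR2HSV); print(nm,[h[y,x].tolist() for x,y in pts])
print(r.camera_info('wrist')['extrinsics'],r.camera_info('wrist')['intrinsics'],r.camera_info('wrist')['k1'])
E
```

```text
t [[19, 83, 182], [16, 95, 171], [17, 95, 169], [20, 58, 181], [18, 85, 180], [13, 206, 150]]
s [[15, 101, 162], [16, 102, 172], [17, 62, 211], [15, 102, 118], [14, 198, 179]]
[[ 0.38534734 -0.89185408 -0.23686223  0.29579219]
 [-0.92277094 -0.37274317 -0.09775646 -0.52680093]
 [-0.00110428  0.25623978 -0.96661262  0.38323564]
 [ 0.          0.          0.          1.        ]] [[342.24287015   0.         319.31905652]
 [  0.         342.24287015 197.8805664 ]
 [  0.           0.           1.        ]] -0.04577676491515815
```

View pics/topc.png

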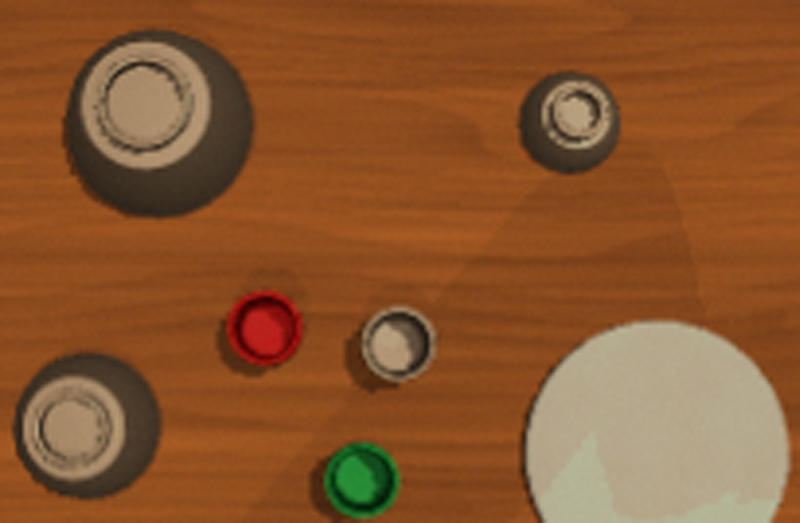

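View pics/scec.png

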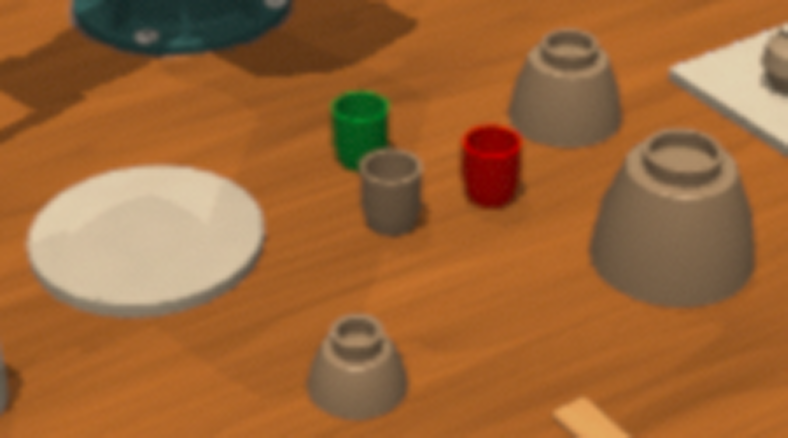

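The crops confirm the choice. The grey cup is at crop (398,344), between the red one (264,328) and the green one (361,480), and the three bowls' foot rings and the white bat are clear. Next I triangulate the coarse positions.

Run:
```python
from h import *
it,iS=r.camera_info('top'),r.camera_info('scene')
T=lambda x,y:((x+.5)/3.9-.5+230,(y+.5)/3.9-.5+128)
S=lambda x,y:((x+.5)/3.5-.5+195,(y+.5)/3.5-.5+145)
for n,a,b in [('small',(577,114),(358,330)),('med',(73,427),(571,45)),('large',(146,105),(682,151)),('cup',(398,344),(391,167)),('red',(264,328),(492,143)),('green',(361,480),(361,107))]:
    p,e=tri(it,T(*a),iS,S(*b)); print(n,p.round(4),round(e,4))
t=cv2.imread('pics/top0.png');s=cv2.imread('pics/scene0.png')
w=lambda h,S,V:(S<80)&(V>130)
a=fit(t,(350,195,450,290),w)[0];b=fit(s,(195,185,280,245),w)[0];print(a,b)
print('bat',tri(it,a[0],iS,b[0]),onplane(it,[a[0]],.015))
print(go(0.42,-.2,.3))
```

```text
small [ 0.6327 -0.147   0.0534] 0.0005
med [0.4045 0.2159 0.0803] 0.0024
large [0.6295 0.1631 0.1069] 0.0021
cup [ 0.4635 -0.0156  0.0578] 0.0002
red [0.475  0.0814 0.0558] 0.0
green [0.3657 0.0112 0.0575] 0.0002
(array([398. , 243.9]), array([66.7, 67.2]), 3447.0) (array([235.9, 213. ]), array([40.8, 66.3]), 2057.5)
bat (array([ 0.38172785, -0.21348149,  0.00518396]), np.float64(0.0010474227112775426)) [[ 0.38242399 -0.21111846  0.015     ]]
[ 31.04 -25.31  -6.06]
```

Request:
carry_out(
  targets=[
    [0,0,0,0,0,0.1,0],
    [0,0,0,0,0,0.1,0],
    [0,0,0,0,0,0.1,0],
    [0,0,0,0,0,0.096,0],
    [2,-4,0,0,0,0,0],
    [2,-4,0,0,0,0,0],
    [2,-4,0,0,0,0,0],
    [2,-4,0,0,0,0,0],
    [2,-4,0,0,0,0,0],
    [2,-4,0,0,0,0,0],
    [2,-4,0,0,0,0,0],
    [1.1,-4,0,0,0,0,0],
  ],
)

```text
time: 1.1
position: [0.3741, -0.2513, 0.2397]
tcp_rot: [3.141, -0.001, 0.002]
ft_force: [1.6, -0.8, -0.1]
width: 0.0879
grip_force: 0.0
```

Request:
carry_out(
  targets=[
    [1,-2,0,0,0,0,0],
    [0,-2,0,0,0,0,0],
    [0,0,0,0,0,0,0],
  ],
)

```text
time: 1.35
position: [0.3821, -0.2089, 0.2392]
tcp_rot: [-3.139, -0.005, 0.002]
ft_force: [-0.9, 0.6, -0.9]
width: 0.0881
grip_force: 0.0
```

```bash
cat > snap.py <<'E'
import sys,pickle
from h import *
n=sys.argv[1]; i=r.camera_info('wrist'); im=r.camera('wrist'); s=r.sense()
cv2.imwrite(f'pics/{n}.png',im); pickle.dump(i,open(f'pics/{n}.pkl','wb'))
print(s['time'],s['position'],s['tcp_rot'],np.array(i['extrinsics'])[:3,3])
E
python3 snap.py w1
```

```text
1.4 [ 0.38243899 -0.21098224  0.23938294] [-3.14074897e+00 -4.58836869e-03  1.57680459e-03] [ 0.45233975 -0.20956245  0.38340259]
```

View pics/w1.png

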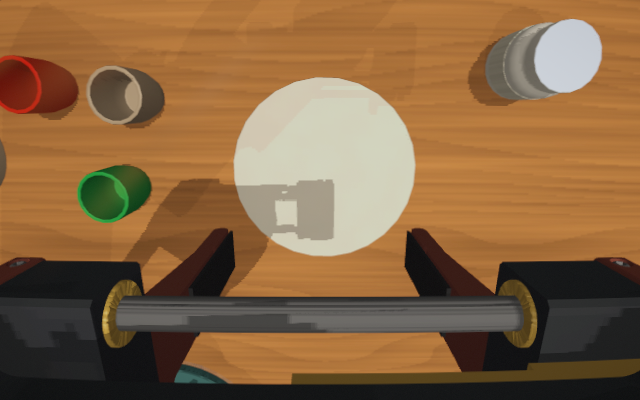

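The wrist view shows the whole bat, centred near (324,167). The cups are upper left and the jar is at (565,55). Next I fit the bat, check its height against the top view, and move over the small bowl.

Run:
```python
from h import *
import pickle
im=cv2.imread('pics/w1.png');i=pickle.load(open('pics/w1.pkl','rb'))
h=cv2.cvtColor(im,cv2.COLOR_BGR2HSV); print(h[100:250:30,324].tolist(),h[240,330].tolist())
for th in (80,100,120):
    a=fit(im,(200,60,440,262),lambda h,S,V:(S<th))[:1];print(th,a)
p=[a[0][0]]
it=r.camera_info('top')
print(onplane(i,p,.015),tri(i,p[0],it,(398,243.9)))
# diameter check
w=np.array([[a[0][0][0]-a[0][1][0]/2,a[0][0][1]],[a[0][0][0]+a[0][1][0]/2,a[0][0][1]]]); q=onplane(i,w,.015);print(q[0]-q[1])
```

```text
[[29, 26, 209], [29, 28, 210], [30, 24, 210], [21, 45, 166], [19, 43, 165]] [26, 29, 210]
80 [(array([324. , 166.2]), array([178.8, 181.3]), 25197.0)]
100 [(array([324. , 166.3]), array([179.1, 181.9]), 25315.5)]
120 [(array([324. , 166.3]), array([179.5, 182.3]), 25439.5)]
[[ 0.38964901 -0.21401654  0.015     ]] (array([ 0.38282277, -0.21557396, -0.01462799]), np.float64(0.004253970986283981))
[-0.00064562  0.19584529  0.        ]
```

Request:
carry_out(
  targets=[
    [2,-0.5,0,0,0,0,0],
    [3,-0.7,0,0,0,0,0],
    [3,-0.7,0,0,0,0,0],
    [3,-0.7,0,0,0,0,0],
    [3,-0.8,0,0,0,0,0],
    [3,-0.8,0,0,0,0,0],
    [3,-0.8,0,0,0,0,0],
    [2,-0.5,0,0,0,0,0],
    [2,-0.5,0,0,0,0,0],
    [1.1,-0.4,0,0,0,0,0],
    [0,0,0,0,0,0,0],
    [0,0,0,0,0,0,0],
  ],
)

```text
time: 2.4
position: [0.6334, -0.1496, 0.239]
tcp_rot: [3.142, -0.001, -0.002]
ft_force: [-1.1, -0.1, 0.6]
width: 0.0882
grip_force: 0.0
```

```bash
python3 snap.py w2
```

```text
2.45 [ 0.63275783 -0.14957865  0.23916567] [-3.14153751e+00  1.06837920e-03  2.55605534e-03] [ 0.7035504  -0.15014246  0.3832497 ]
```

View pics/w2.png

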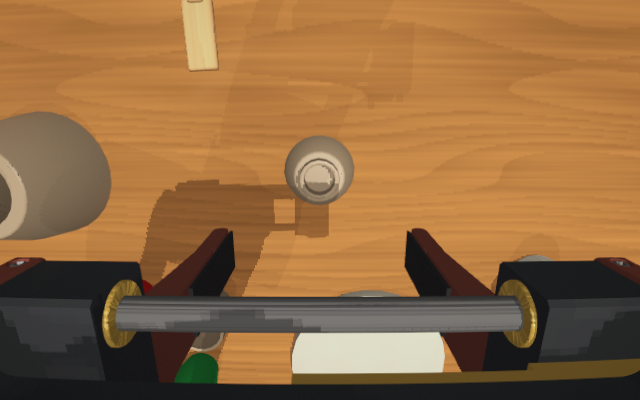

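The bat's ellipse centre is biased by perspective, so I'll instead project the contour onto the plane and fit a circle. The wrist view has the small bowl at (319,172) with its foot ring near (319,178). I enlarge that.

```bash
cat >> h.py <<'E'
def circ(info,px,z):
    "least-squares circle of pixels cast on plane z -> cx,cy,radius,rms"
    q=onplane(info,px,z)[:,:2]
    def f(q):
        s=np.linalg.lstsq(np.c_[2*q,np.ones(len(q))],(q**2).sum(1),rcond=None)[0]; return s[:2],np.sqrt(s[2]+s[:2]@s[:2])
    for _ in range(3):
        c,R_=f(q); e=abs(np.linalg.norm(q-c,axis=1)-R_); q=q[e<2.5*max(np.median(e),2e-4)]
    return np.round([*c,R_,np.median(e)],4)
def conts(m,box):
    x0,y0,x1,y1=box
    cs,_=cv2.findContours(m[y0:y1,x0:x1].astype(np.uint8)*255,cv2.RETR_LIST,cv2.CHAIN_APPROX_NONE)
    return sorted([c[:,0]+[x0,y0] for c in cs if len(c)>20],key=len)[::-1]
E
python3 - <<'E'
from h import *
import pickle
for n,box in (('w1',(200,60,440,262)),('top0',(350,195,450,290))):
    im=cv2.imread(f'pics/{n}.png');i=pickle.load(open('pics/w1.pkl','rb')) if n=='w1' else r.camera_info('top')
    h=cv2.cvtColor(im,cv2.COLOR_BGR2HSV); c=conts(h[...,1]<110,box)[0]
    for z in (0,.015,.03): print(n,z,circ(i,c,z))
im=cv2.imread('pics/w2.png')[125:215,270:370]
cv2.imwrite('pics/w2c.png',cv2.resize(im,None,fx=6,fy=6,interpolation=cv2.INTER_CUBIC))
E
```

```text
w1 0 [ 3.805e-01 -2.143e-01  1.029e-01  3.000e-04]
w1 0.015 [ 3.833e-01 -2.141e-01  9.890e-02  3.000e-04]
w1 0.03 [ 3.861e-01 -2.139e-01  9.490e-02  2.000e-04]
top0 0 [ 0.3825 -0.2145  0.0998  0.0007]
top0 0.015 [ 0.3832 -0.2116  0.0986  0.0006]
top0 0.03 [ 0.3839 -0.2087  0.0973  0.0006]
```

View pics/w2c.png

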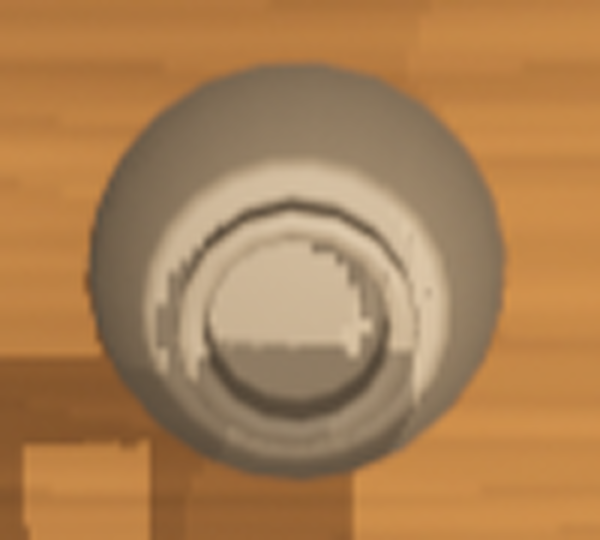

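Crop: the ring's top face is centred at about (298,324), which is pixel (319.3,178.6). Its outer edge runs 182–415 and its inner edge 208–387.

Run:
```python
from h import *
import pickle
i=pickle.load(open('pics/w2.pkl','rb'))
P=(319.3,178.6); print(onplane(i,[P],.056))
it=r.camera_info('top'); T=lambda x,y:((x+.5)/3.9-.5+230,(y+.5)/3.9-.5+128)
print(tri(i,P,it,T(577,114)), tri(i,P,r.camera_info('scene'),(358.5/3.5-.5+195,330.5/3.5-.5+145)))
im=cv2.imread('pics/w2.png');h=cv2.cvtColor(im,cv2.COLOR_BGR2HSV)
c=conts(h[...,1]<130,(270,125,370,215))[0]; print(cv2.boundingRect(c))
for z in (0,.01): print(circ(i,c[c[:,1]<175],z))
print(go(.633,-.149,.06))
```

```text
[[ 0.63577694 -0.1502251   0.056     ]]
(array([ 0.63371888, -0.14938072,  0.044418  ]), np.float64(0.0018211116092018923)) (array([ 0.63648558, -0.14964051,  0.05735604]), np.float64(0.0014377956612774989))
(285, 136, 69, 69)
[ 6.341e-01 -1.500e-01  3.880e-02  2.000e-04]
[ 6.359e-01 -1.500e-01  3.780e-02  2.000e-04]
[ 0.05 -0.06 17.92]
```

Request:
carry_out(
  targets=[
    [0.2,0,3,0,0,0,0],
    [0,0,3.5,0,0,0,0],
    [0,0,3.5,0,0,0,0],
    [0,0,3,0,0,0,0],
    [0,0,2,0,0,0,0],
    [0,0,1.5,0,0,0,0],
    [0,0,1,0,0,0,0],
    [0,0,0.4,0,0,0,0],
    [0,0,0,0,0,0,0],
    [0,0,0,0,0,0,0],
  ],
)

```text
time: 3.28
position: [0.6361, -0.1493, 0.0616]
tcp_rot: [3.141, -0.001, 0.002]
ft_force: [0.1, -0.6, 0.2]
width: 0.0878
grip_force: 0.0
```

Request:
carry_out(
  targets=[
    [0,0,0,0,0,0,80],
    [0,0,0,0,0,0,110],
    [0,0,0,0,0,0,140],
    [0,0,0,0,0,0,180],
    [0,0,0,0,0,0,180],
    [0,0,0,0,0,0,180],
    [0,0,0,0,0,0,180],
    [0,0,0,0,0,0,180],
  ],
)

```text
time: 3.95
position: [0.6358, -0.1488, 0.0607]
tcp_rot: [3.142, -0.0, -0.0]
ft_force: [-0.3, 0.4, 0.1]
width: 0.0391
grip_force: 30.0
```

Request:
carry_out(
  targets=[
    [0,0,-0.5,0,0,0,180],
    [0,0,-1.5,0,0,0,180],
    [0,0,-2,0,0,0,180],
    [-1,0.2,-1,0,0,0,180],
    [-2,0.5,0,0,0,0,180],
    [-3,0.8,0,0,0,0,180],
    [-3,0.8,0,0,0,0,180],
    [-3,0.8,0,0,0,0,180],
    [-3,0.8,0,0,0,0,180],
    [-3,0.8,0,0,0,0,180],
    [-3,0.8,0,0,0,0,180],
    [-2,0.5,0,0,0,0,180],
  ],
)

```text
time: 4.95
position: [0.402, -0.2082, 0.1106]
tcp_rot: [-3.141, 0.001, 0.003]
ft_force: [-0.6, -0.2, -1.1]
width: 0.0392
grip_force: 30.0
```

Request:
carry_out(
  targets=[
    [-1.5,0.3,0,0,0,0,180],
    [-0.7,0.1,0,0,0,0,180],
    [0,0,0,0,0,0,180],
    [0,0,0,0,0,0,180],
  ],
)

```text
time: 5.28
position: [0.3841, -0.2129, 0.111]
tcp_rot: [3.141, -0.002, 0.001]
ft_force: [0.4, -0.6, -0.7]
width: 0.039
grip_force: 30.0
```

Run:
```python
from h import *
s=r.sense();print(s['position'],s['ft_force'],s['width'],go(.383,-.213,.0755))
```

```text
[ 0.38409313 -0.21293382  0.11095745] [ 0.42558842 -0.64718041 -0.71192626] 0.03902790181330482 [-0.11  0.01  3.55]
```

Request:
carry_out(
  targets=[
    [0,0,1,0,0,0,180],
    [0,0,1,0,0,0,180],
    [0,0,0.6,0,0,0,180],
    [0,0,0.4,0,0,0,180],
    [0,0,0.2,0,0,0,180],
    [0,0,0.1,0,0,0,180],
    [0,0,0,0,0,0,180],
    [0,0,0,0,0,0,180],
  ],
)

```text
time: 5.95
position: [0.3841, -0.2128, 0.0778]
tcp_rot: [3.141, -0.0, 0.0]
ft_force: [0.2, 0.4, -0.6]
width: 0.0389
grip_force: 30.0
```

Request:
carry_out(
  targets=[
    [0,0,0.1,0,0,0,180],
    [0,0,0,0,0,0,180],
    [0,0,0.1,0,0,0,180],
    [0,0,0,0,0,0,180],
  ],
)

```text
time: 6.28
position: [0.3838, -0.2128, 0.0757]
tcp_rot: [-3.142, 0.001, -0.0]
ft_force: [-0.4, 0.5, -1.4]
width: 0.0388
grip_force: 30.0
```

Request:
carry_out(
  targets=[
    [0,0,0.05,0,0,0,180],
    [0,0,0,0,0,0,180],
    [0,0,0,0,0,0,180],
  ],
)

```text
time: 6.53
position: [0.3839, -0.2128, 0.0756]
tcp_rot: [3.142, -0.0, 0.0]
ft_force: [-0.9, 0.7, 4.7]
width: 0.0386
grip_force: 30.0
```

Request:
carry_out(
  targets=[
    [0,0,0.05,0,0,0,180],
    [0,0,0,0,0,0,180],
    [0,0,0,0,0,0,180],
  ],
)

```text
time: 6.78
position: [0.3839, -0.2128, 0.0755]
tcp_rot: [3.141, -0.0, 0.0]
ft_force: [-2.6, 1.4, 11.3]
width: 0.039
grip_force: 30.0
```

Contact felt (4.7 N, then 11 N), so the rim is on the bat. I release and rise.

Request:
carry_out(
  targets=[
    [0,0,-0.05,0,0,0,180],
    [0,0,0,0,0,0,140],
    [0,0,0,0,0,0,100],
    [0,0,0,0,0,0,60],
    [0,0,0,0,0,0,20],
    [0,0,0,0,0,0,0],
    [0,0,0,0,0,0,0],
    [0,0,-2,0,0,0,0],
    [0,0,-3.5,0,0,0,0],
    [0,0,-4,0,0,0,0],
    [0,0,-4,0,0,0,0],
    [0,0,-2.9,0,0,0,0],
  ],
)

```text
time: 7.78
position: [0.3843, -0.2131, 0.2422]
tcp_rot: [3.14, -0.0, 0.003]
ft_force: [0.4, -0.9, -0.3]
width: 0.0878
grip_force: 0.0
```

Request:
carry_out(
  targets=[
    [0,0,0,0,0,0,0],
    [0,0,0,0,0,0,0],
  ],
)

```text
time: 7.95
position: [0.3848, -0.2135, 0.2407]
tcp_rot: [3.139, -0.0, 0.005]
ft_force: [-0.2, -0.1, 0.3]
width: 0.0878
grip_force: 0.0
```

```bash
python3 snap.py w3
python3 - <<'E'
from h import *
print(go(.4045,.2159,.24))
im=cv2.imread('pics/w3.png')
cv2.imwrite('pics/w3c.png',cv2.resize(im[60:265,200:450],None,fx=2.8,fy=2.8,interpolation=cv2.INTER_CUBIC))
E
```

```text
8.0 [ 0.38376901 -0.21267387  0.23915583] [ 3.14122369e+00 -2.59654549e-04  9.54300364e-04] [ 0.45430217 -0.21361722  0.38530736]
[  2.07 -42.86  -0.1 ]
```

View pics/w3c.png

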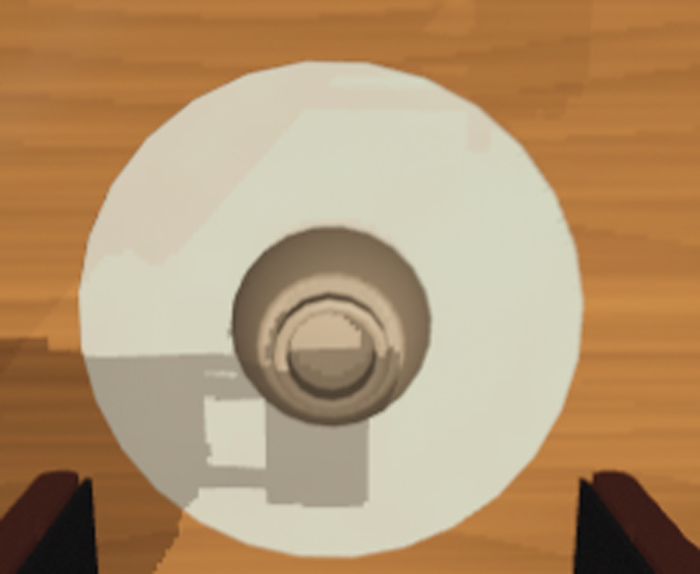

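The small bowl stands upright in the middle of the bat, at crop (331,325) with the bat spanning 80–582. On to the medium bowl.

Request:
carry_out(
  targets=[
    [0,-2,0,0,0,0,0],
    [0.2,-3.9,0,0,0,0,0],
    [0.2,-4,0,0,0,0,0],
    [0.2,-4,0,0,0,0,0],
    [0.2,-4,0,0,0,0,0],
    [0.2,-4,0,0,0,0,0],
    [0.2,-4,0,0,0,0,0],
    [0.2,-4,0,0,0,0,0],
    [0.2,-4,0,0,0,0,0],
    [0.2,-4,0,0,0,0,0],
    [0.2,-3,0,0,0,0,0],
    [0.1,-2,0,0,0,0,0],
  ],
)

```text
time: 9.0
position: [0.4034, 0.2188, 0.237]
tcp_rot: [3.141, 0.003, -0.006]
ft_force: [-0.4, -0.8, 0.2]
width: 0.0877
grip_force: 0.0
```

Request:
carry_out(
  targets=[
    [0,0,0,0,0,0,0],
    [0,0,0,0,0,0,0],
    [0,0,0,0,0,0,0],
  ],
)

```text
time: 9.25
position: [0.4038, 0.2152, 0.2377]
tcp_rot: [3.14, 0.0, -0.005]
ft_force: [-0.5, 0.3, 0.2]
width: 0.0878
grip_force: 0.0
```

```bash
python3 snap.py w4
python3 - <<'E'
from h import *
import pickle
im=cv2.imread('pics/w4.png');i=pickle.load(open('pics/w4.pkl','rb'))
b=(240,100,400,270); cv2.imwrite('pics/w4c.png',cv2.resize(im[b[1]:b[3],b[0]:b[2]],None,fx=3.5,fy=3.5,interpolation=cv2.INTER_CUBIC))
h=cv2.cvtColor(im,cv2.COLOR_BGR2HSV); c=conts(h[...,1]<130,b)[0]; print(cv2.boundingRect(c))
for y in (150,165): print(circ(i,c[c[:,1]<y],0))
E
```

```text
9.3 [0.40404938 0.21490995 0.23808439] [ 3.14028901e+00 -1.43085909e-03 -3.80308269e-03] [0.47420236 0.21492063 0.38182384]
(270, 122, 97, 101)
[4.026e-01 2.155e-01 5.500e-02 2.000e-04]
[4.027e-01 2.156e-01 5.490e-02 2.000e-04]
```

View pics/w4c.png

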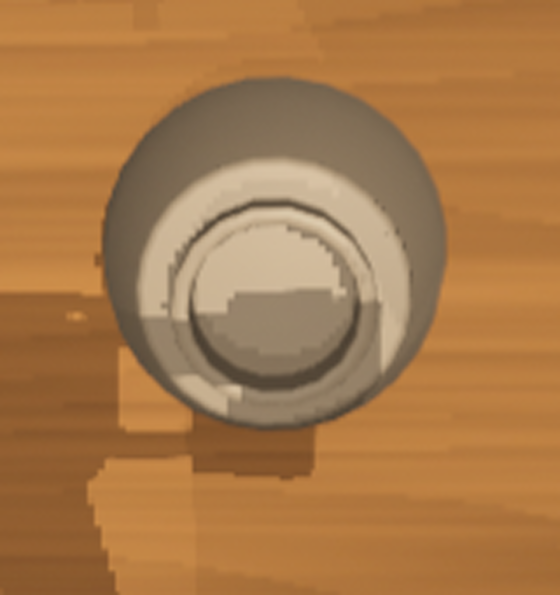

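Crop: the ring's top face is centred at about (275,307), with its inner edge running 190–360 and its outer edge 170–380.

Run:
```python
from h import *
import pickle
i=pickle.load(open('pics/w4.pkl','rb')); P=(318.2,187.4)
print(onplane(i,[P],.083),tri(i,P,r.camera_info('scene'),(571.5/3.5-.5+195,45.5/3.5-.5+145)),tri(i,P,r.camera_info('top'),(73.5/3.9-.5+230,427.5/3.9-.5+128)),go(.403,.2155,.0875))
```

```text
[[0.40371262 0.21531318 0.083     ]] (array([0.4040082 , 0.21621251, 0.08047192]), np.float64(0.0024955263825988685)) (array([0.4036256 , 0.21500724, 0.08151092]), np.float64(0.0008022226072263722)) [-0.07 -0.08 15.06]
```

Request:
carry_out(
  targets=[
    [0,0,2,0,0,0,0],
    [0,0,3,0,0,0,0],
    [0,0,3,0,0,0,0],
    [0,0,3,0,0,0,0],
    [0,0,2,0,0,0,0],
    [0,0,1.2,0,0,0,0],
    [0,0,0.6,0,0,0,0],
    [0,0,0.3,0,0,0,0],
    [0,0,0,0,0,0,0],
    [0,0,0,0,0,0,0],
  ],
)

```text
time: 10.13
position: [0.4055, 0.216, 0.0888]
tcp_rot: [-3.141, 0.001, -0.002]
ft_force: [0.1, 0.3, -0.2]
width: 0.0877
grip_force: 0.0
```

Request:
carry_out(
  targets=[
    [0,0,0,0,0,0,50],
    [0,0,0,0,0,0,80],
    [0,0,0,0,0,0,110],
    [0,0,0,0,0,0,150],
    [0,0,0,0,0,0,150],
    [0,0,0,0,0,0,150],
    [0,0,0,0,0,0,150],
    [0,0,0,0,0,0,150],
  ],
)

```text
time: 10.8
position: [0.405, 0.2163, 0.0884]
tcp_rot: [-3.141, 0.0, -0.0]
ft_force: [-0.5, -0.7, 3.6]
width: 0.0538
grip_force: 30.0
```

Request:
carry_out(
  targets=[
    [0,0,-0.5,0,0,0,150],
    [0,0,-1.5,0,0,0,150],
    [0,0,-2.5,0,0,0,150],
    [0,0,-2.5,0,0,0,150],
    [0,0,-2,0,0,0,150],
    [0,1,-1,0,0,0,150],
    [0,2,0,0,0,0,150],
    [-0.2,3,0,0,0,0,150],
    [-0.2,3.5,0,0,0,0,150],
    [-0.2,3.5,0,0,0,0,150],
    [-0.2,3.5,0,0,0,0,150],
    [-0.2,3.5,0,0,0,0,150],
  ],
)

```text
time: 11.8
position: [0.3933, 0.0144, 0.1876]
tcp_rot: [3.142, 0.001, -0.002]
ft_force: [1.0, -0.4, -3.1]
width: 0.0536
grip_force: 30.0
```

Request:
carry_out(
  targets=[
    [-0.2,3.5,0,0,0,0,150],
    [-0.2,3.5,0,0,0,0,150],
    [-0.2,3.5,0,0,0,0,150],
    [-0.2,3.5,0,0,0,0,150],
    [-0.2,3.5,0,0,0,0,150],
    [0,2.5,0,0,0,0,150],
    [0,1.4,0,0,0,0,150],
    [0,0.7,0,0,0,0,150],
    [0,0.3,0,0,0,0,150],
    [0,0,0,0,0,0,150],
    [0,0,0,0,0,0,150],
  ],
)

```text
time: 12.72
position: [0.3842, -0.2066, 0.1878]
tcp_rot: [-3.14, -0.0, 0.002]
ft_force: [-0.9, -0.2, -3.7]
width: 0.0531
grip_force: 30.0
```

Run:
```python
from h import *
s=r.sense();print(s['position'],s['tcp_rot'],s['ft_force'],s['width'],go(.385,-.213,.1035))
```

```text
[ 0.38418733 -0.20664385  0.18778261] [-3.14029173e+00 -2.33815649e-04  1.68829603e-03] [-0.91889342 -0.24630992 -3.74995456] 0.053104565842247424 [0.09 0.65 8.43]
```

Request:
carry_out(
  targets=[
    [0.1,0.6,0,0,0,0,150],
    [0,0,1,0,0,0,150],
    [0,0,1.5,0,0,0,150],
    [0,0,1.5,0,0,0,150],
    [0,0,1.5,0,0,0,150],
    [0,0,1.2,0,0,0,150],
    [0,0,0.8,0,0,0,150],
    [0,0,0.4,0,0,0,150],
    [0,0,0.2,0,0,0,150],
    [0,0,0.1,0,0,0,150],
    [0,0,0,0,0,0,150],
    [0,0,0,0,0,0,150],
  ],
)

```text
time: 13.72
position: [0.3863, -0.214, 0.1067]
tcp_rot: [3.141, -0.0, 0.001]
ft_force: [0.1, 0.2, -2.7]
width: 0.0536
grip_force: 30.0
```

Request:
carry_out(
  targets=[
    [0,0,0.1,0,0,0,150],
    [0,0,0,0,0,0,150],
    [0,0,0.1,0,0,0,150],
    [0,0,0,0,0,0,150],
  ],
)

```text
time: 14.05
position: [0.3858, -0.2138, 0.1042]
tcp_rot: [-3.142, 0.0, -0.0]
ft_force: [0.1, -1.0, -3.1]
width: 0.0542
grip_force: 30.0
```

Request:
carry_out(
  targets=[
    [0,0,0.05,0,0,0,150],
    [0,0,0,0,0,0,150],
    [0,0,0,0,0,0,150],
  ],
)

```text
time: 14.3
position: [0.3858, -0.2137, 0.1036]
tcp_rot: [-3.141, 0.0, 0.0]
ft_force: [0.5, 0.4, -2.5]
width: 0.0538
grip_force: 30.0
```

Request:
carry_out(
  targets=[
    [0,0,0.05,0,0,0,150],
    [0,0,0,0,0,0,150],
    [0,0,0,0,0,0,150],
  ],
)

```text
time: 14.55
position: [0.3858, -0.2138, 0.1034]
tcp_rot: [3.142, -0.0, 0.0]
ft_force: [-1.5, -0.1, 2.3]
width: 0.0541
grip_force: 30.0
```

Request:
carry_out(
  targets=[
    [0,0,0.05,0,0,0,150],
    [0,0,0,0,0,0,150],
    [0,0,0,0,0,0,150],
  ],
)

```text
time: 14.8
position: [0.3858, -0.2138, 0.1033]
tcp_rot: [3.141, -0.0, 0.0]
ft_force: [-2.4, 0.8, 9.9]
width: 0.0539
grip_force: 30.0
```

Request:
carry_out(
  targets=[
    [0,0,-0.05,0,0,0,150],
    [0,0,0,0,0,0,110],
    [0,0,0,0,0,0,80],
    [0,0,0,0,0,0,40],
    [0,0,0,0,0,0,10],
    [0,0,0,0,0,0,0],
    [0,0,0,0,0,0,0],
    [0,0,-2,0,0,0,0],
    [0,0,-3.5,0,0,0,0],
    [0,0,-4,0,0,0,0],
    [0,0,-4,0,0,0,0],
    [0,0,-2.5,0,0,0,0],
  ],
)

```text
time: 15.8
position: [0.3868, -0.2144, 0.2669]
tcp_rot: [3.139, -0.0, 0.005]
ft_force: [0.4, -0.6, -0.1]
width: 0.0877
grip_force: 0.0
```

Request:
carry_out(
  targets=[
    [0,0,0,0,0,0,0],
    [0,0,0,0,0,0,0],
  ],
)

```text
time: 15.97
position: [0.3867, -0.2144, 0.2645]
tcp_rot: [3.139, -0.0, 0.005]
ft_force: [0.3, -0.4, -0.7]
width: 0.0876
grip_force: 0.0
```

```bash
python3 snap.py w5
python3 - <<'E'
from h import *
import pickle
print(go(.6295,.1631,.28))
im=cv2.imread('pics/w5.png');i=pickle.load(open('pics/w5.pkl','rb'))
b=(215,70,430,262)
h=cv2.cvtColor(im,cv2.COLOR_BGR2HSV);
o=conts(h[...,1]<130,b)[0];print('bat',circ(i,o,.015))
for V in (100,): 
  for c in conts((h[...,1]>58)&(h[...,1]<130),b)[:3]: print(cv2.boundingRect(c.astype(np.int32)),circ(i,c,.015))
cv2.imwrite('pics/w5c.png',cv2.resize(im[60:265,200:450],None,fx=2.8,fy=2.8,interpolation=cv2.INTER_CUBIC))
E
```

```text
16.0167 [ 0.38566488 -0.21363273  0.26295789] [ 3.14143488e+00 -2.90898515e-04  4.92666080e-04] [ 0.45619595 -0.21453852  0.40901493]
[ 24.38 -37.68  -1.7 ]
bat [ 3.828e-01 -2.131e-01  9.910e-02  3.000e-04]
(246, 214, 143, 39) [ 3.819e-01 -2.130e-01  9.840e-02  2.000e-04]
(271, 126, 94, 97) [ 0.3805 -0.2138  0.056   0.0008]
(360, 96, 41, 58) [ 3.839e-01 -2.144e-01  9.760e-02  2.000e-04]
```

View pics/w5c.png

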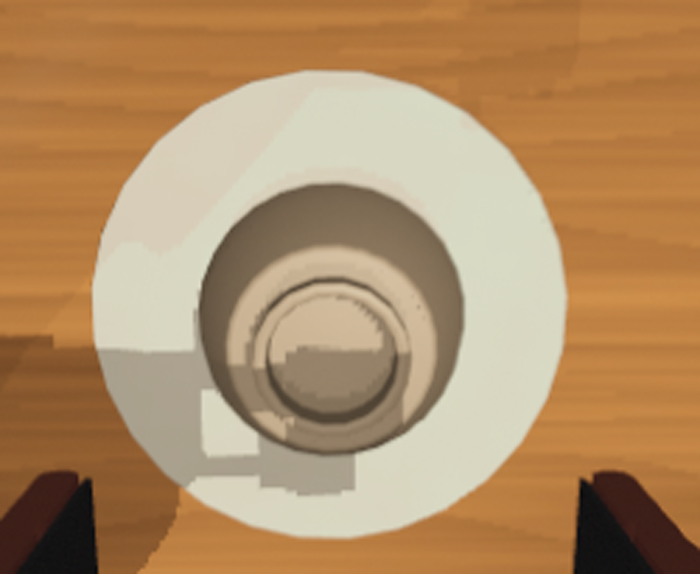

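The medium bowl sits flat and concentric on the bat, at crop (331,318). Now the large one.

Request:
carry_out(
  targets=[
    [1,-1.5,-0.7,0,0,0,0],
    [2,-3,-1,0,0,0,0],
    [2.2,-3.4,0,0,0,0,0],
    [2.2,-3.4,0,0,0,0,0],
    [2.2,-3.4,0,0,0,0,0],
    [2.2,-3.4,0,0,0,0,0],
    [2.2,-3.4,0,0,0,0,0],
    [2.2,-3.4,0,0,0,0,0],
    [2.2,-3.4,0,0,0,0,0],
    [2.2,-3.4,0,0,0,0,0],
    [2.2,-3.4,0,0,0,0,0],
    [1,-1.5,0,0,0,0,0],
  ],
)

```text
time: 17.02
position: [0.6247, 0.1564, 0.2768]
tcp_rot: [-3.14, -0.003, 0.005]
ft_force: [0.3, -0.9, -0.2]
width: 0.0878
grip_force: 0.0
```

Request:
carry_out(
  targets=[
    [0.6,-1.1,0,0,0,0,0],
    [0,0,0,0,0,0,0],
    [0,0,0,0,0,0,0],
    [0,0,0,0,0,0,0],
  ],
)

```text
time: 17.35
position: [0.6287, 0.1618, 0.2792]
tcp_rot: [3.141, -0.002, -0.004]
ft_force: [0.1, -0.5, -1.0]
width: 0.0875
grip_force: 0.0
```

```bash
python3 snap.py w6
python3 - <<'E'
from h import *
import pickle
im=cv2.imread('pics/w6.png');i=pickle.load(open('pics/w6.pkl','rb'))
b=(225,80,425,265); cv2.imwrite('pics/w6c.png',cv2.resize(im[b[1]:b[3],b[0]:b[2]],None,fx=3,fy=3,interpolation=cv2.INTER_CUBIC))
h=cv2.cvtColor(im,cv2.COLOR_BGR2HSV); c=conts(h[...,1]<130,b)[0]; print(cv2.boundingRect(c.astype(np.int32)))
for y in (150,165): print(circ(i,c[c[:,1]<y],0))
E
```

```text
17.4 [0.62890717 0.16165249 0.27969482] [ 3.14095215e+00 -2.39242163e-03 -2.45045231e-03] [0.69905188 0.16140553 0.42338568]
(261, 104, 115, 120)
[6.315e-01 1.632e-01 7.080e-02 2.000e-04]
[6.316e-01 1.632e-01 7.070e-02 2.000e-04]
```

View pics/w6c.png

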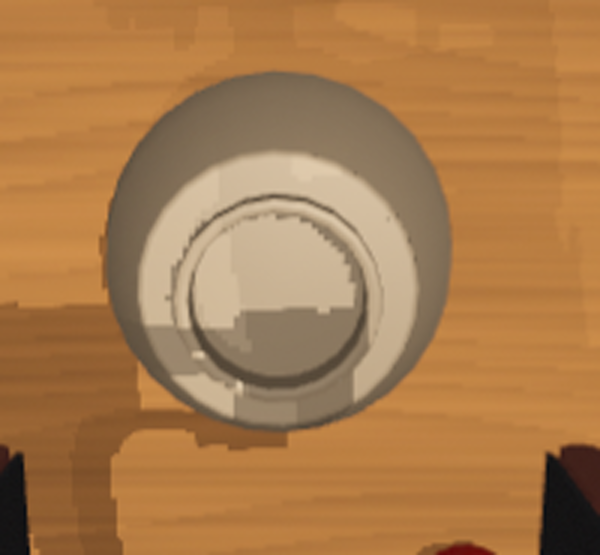

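Crop: the ring's top face is centred at about (279,300), with its outer edge running 176–382.

Run:
```python
from h import *
import pickle
i=pickle.load(open('pics/w6.pkl','rb')); P=(317.6,179.8)
print(onplane(i,[P],.11),tri(i,P,r.camera_info('scene'),(682.5/3.5-.5+195,151.5/3.5-.5+145)),tri(i,P,r.camera_info('top'),(146.5/3.9-.5+230,105.5/3.9-.5+128)),go(.632,.163,.115))
```

```text
[[0.63269409 0.16268839 0.11      ]] (array([0.63214386, 0.16247832, 0.10861254]), np.float64(0.0006620458734096148)) (array([0.63030655, 0.16294868, 0.09906339]), np.float64(0.00045322064096587787)) [ 0.33 -0.15 16.47]
```

Request:
carry_out(
  targets=[
    [0.3,-0.1,2,0,0,0,0],
    [0,0,3,0,0,0,0],
    [0,0,3,0,0,0,0],
    [0,0,3,0,0,0,0],
    [0,0,2.5,0,0,0,0],
    [0,0,1.5,0,0,0,0],
    [0,0,1,0,0,0,0],
    [0,0,0.5,0,0,0,0],
    [0,0,0,0,0,0,0],
    [0,0,0,0,0,0,0],
  ],
)

```text
time: 18.23
position: [0.6335, 0.1638, 0.1162]
tcp_rot: [-3.141, 0.001, -0.002]
ft_force: [0.5, 0.7, -0.2]
width: 0.088
grip_force: 0.0
```

Request:
carry_out(
  targets=[
    [0,0,0,0,0,0,30],
    [0,0,0,0,0,0,60],
    [0,0,0,0,0,0,90],
    [0,0,0,0,0,0,120],
    [0,0,0,0,0,0,120],
    [0,0,0,0,0,0,120],
    [0,0,0,0,0,0,120],
    [0,0,0,0,0,0,120],
  ],
)

```text
time: 18.9
position: [0.6334, 0.1642, 0.1161]
tcp_rot: [3.142, -0.0, 0.002]
ft_force: [-1.0, -0.7, 6.2]
width: 0.0661
grip_force: 30.0
```

Request:
carry_out(
  targets=[
    [0,0,-0.5,0,0,0,120],
    [0,0,-1.5,0,0,0,120],
    [0,0,-2.5,0,0,0,120],
    [0,0,-2.5,0,0,0,120],
    [0,0,-2.5,0,0,0,120],
    [0,0,-2,0,0,0,120],
    [-0.5,0.8,-1,0,0,0,120],
    [-1,1.5,0,0,0,0,120],
    [-1.5,2.3,0,0,0,0,120],
    [-1.9,2.9,0,0,0,0,120],
    [-1.9,2.9,0,0,0,0,120],
    [-1.9,2.9,0,0,0,0,120],
  ],
)

```text
time: 19.9
position: [0.5432, 0.0301, 0.2388]
tcp_rot: [-3.141, -0.001, 0.005]
ft_force: [-0.2, -0.5, -3.4]
width: 0.066
grip_force: 30.0
```

Request:
carry_out(
  targets=[
    [-1.9,2.9,0,0,0,0,120],
    [-1.9,2.9,0,0,0,0,120],
    [-1.9,2.9,0,0,0,0,120],
    [-1.9,2.9,0,0,0,0,120],
    [-1.9,2.9,0,0,0,0,120],
    [-1.9,2.9,0,0,0,0,120],
    [-1.8,2.6,0,0,0,0,120],
    [-1.4,2.1,0,0,0,0,120],
    [-1,1.4,0,0,0,0,120],
    [-0.5,0.8,0,0,0,0,120],
    [0,0,0,0,0,0,120],
    [0,0,0,0,0,0,120],
  ],
)

```text
time: 20.9
position: [0.3844, -0.2113, 0.2397]
tcp_rot: [-3.14, 0.002, 0.001]
ft_force: [1.1, -0.1, -4.2]
width: 0.0661
grip_force: 30.0
```

Run:
```python
from h import *
s=r.sense();print(s['position'],s['tcp_rot'],s['ft_force'],s['width'],go(.3845,-.213,.131))
```

```text
[ 0.38440857 -0.2112579   0.23969304] [-3.14022480e+00  2.48564202e-03  7.66370645e-04] [ 1.05469125 -0.07243992 -4.24879797] 0.06607275115418336 [1.000e-02 1.900e-01 1.087e+01]
```

Request:
carry_out(
  targets=[
    [0,0.2,0.5,0,0,0,120],
    [0,0,1,0,0,0,120],
    [0,0,1.5,0,0,0,120],
    [0,0,1.5,0,0,0,120],
    [0,0,1.5,0,0,0,120],
    [0,0,1.5,0,0,0,120],
    [0,0,1.3,0,0,0,120],
    [0,0,0.9,0,0,0,120],
    [0,0,0.5,0,0,0,120],
    [0,0,0.3,0,0,0,120],
    [0,0,0.1,0,0,0,120],
    [0,0,0,0,0,0,120],
  ],
)

```text
time: 21.9
position: [0.3852, -0.2138, 0.1343]
tcp_rot: [3.141, 0.0, 0.001]
ft_force: [-0.3, -0.0, -3.9]
width: 0.066
grip_force: 30.0
```

Request:
carry_out(
  targets=[
    [0,0,0.1,0,0,0,120],
    [0,0,0,0,0,0,120],
    [0,0,0.1,0,0,0,120],
    [0,0,0,0,0,0,120],
  ],
)

```text
time: 22.23
position: [0.3849, -0.2139, 0.1323]
tcp_rot: [3.141, -0.0, 0.001]
ft_force: [-0.3, 0.7, -5.2]
width: 0.0663
grip_force: 30.0
```

Request:
carry_out(
  targets=[
    [0,0,0.05,0,0,0,120],
    [0,0,0,0,0,0,120],
    [0,0,0,0,0,0,120],
  ],
)

```text
time: 22.48
position: [0.3848, -0.2138, 0.1317]
tcp_rot: [-3.142, 0.0, -0.0]
ft_force: [0.6, 0.9, -4.2]
width: 0.0666
grip_force: 30.0
```

Request:
carry_out(
  targets=[
    [0,0,0.05,0,0,0,120],
    [0,0,0,0,0,0,120],
    [0,0,0,0,0,0,120],
  ],
)

```text
time: 22.73
position: [0.3848, -0.2137, 0.1311]
tcp_rot: [-3.142, 0.0, 0.0]
ft_force: [0.1, 0.9, -2.7]
width: 0.0662
grip_force: 30.0
```

Request:
carry_out(
  targets=[
    [0,0,0.05,0,0,0,120],
    [0,0,0,0,0,0,120],
    [0,0,0,0,0,0,120],
  ],
)

```text
time: 22.98
position: [0.3848, -0.2136, 0.131]
tcp_rot: [-3.141, 0.0, 0.0]
ft_force: [-2.1, 1.8, 4.2]
width: 0.0659
grip_force: 30.0
```

Contact came at the expected height (0.131), so I release and rise.

Request:
carry_out(
  targets=[
    [0,0,0,0,0,0,90],
    [0,0,0,0,0,0,60],
    [0,0,0,0,0,0,30],
    [0,0,0,0,0,0,0],
    [0,0,0,0,0,0,0],
    [0,0,0,0,0,0,0],
    [0,0,-2,0,0,0,0],
    [0,0,-3.5,0,0,0,0],
    [0,0,-4,0,0,0,0],
    [0,0,-3.5,0,0,0,0],
    [0,0,-2,0,0,0,0],
    [0,0,0,0,0,0,0],
  ],
)

```text
time: 23.98
position: [0.3873, -0.2157, 0.2853]
tcp_rot: [3.136, -0.0, 0.012]
ft_force: [0.2, -0.2, 0.5]
width: 0.0874
grip_force: 0.0
```

Request:
carry_out(
  targets=[
    [0,0,0,0,0,0,0],
    [0,0,0,0,0,0,0],
  ],
)

```text
time: 24.15
position: [0.3842, -0.2133, 0.2795]
tcp_rot: [-3.141, 0.0, 0.002]
ft_force: [-0.2, 0.6, 0.1]
width: 0.0876
grip_force: 0.0
```

```bash
python3 snap.py w7
python3 - <<'E'
from h import *
im=cv2.imread('pics/w7.png')
cv2.imwrite('pics/w7c.png',cv2.resize(im[60:265,210:430],None,fx=2.9,fy=2.9,interpolation=cv2.INTER_CUBIC))
E
```

```text
24.2 [ 0.38390062 -0.21305828  0.27903775] [-3.13965437e+00  3.94128699e-04  3.75386134e-03] [ 0.4543601  -0.21394089  0.42375676]
```

View pics/w7c.png

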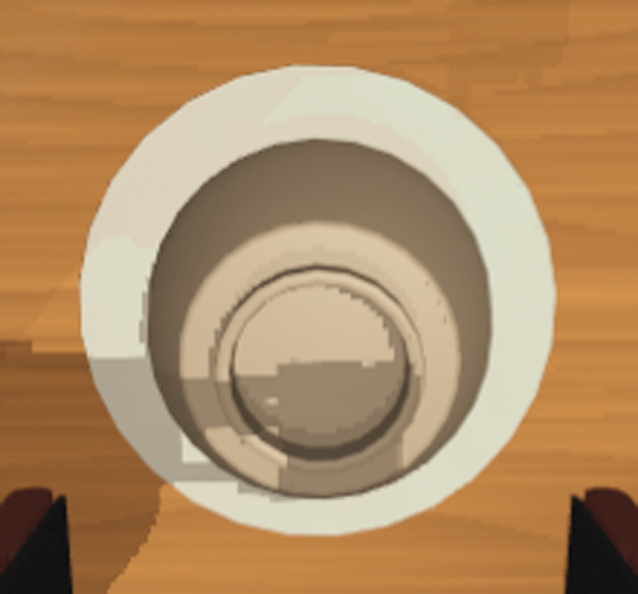

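The large bowl sits flat on the bat, with its ring at crop (320,372). I get the ring centre and check the wrist joint range before turning for the cup.

Run:
```python
from h import *
import pickle
i=pickle.load(open('pics/w7.pkl','rb')); print(onplane(i,[(320.0,188.0)],.125))
im=cv2.imread('pics/w7.png');h=cv2.cvtColor(im,cv2.COLOR_BGR2HSV)
c=conts((h[...,1]>58)&(h[...,1]<130),(225,95,415,262))
for k in c[:3]:
    k=k[k[:,1]<175]; print(cv2.boundingRect(k.astype(np.int32)),circ(i,k,.015))
print(np.round(r.sense()['joint_pos'],2),go(.4635,-.0156,.24))
```

```text
[[ 0.3839079 -0.2143194  0.125    ]]
(261, 108, 118, 67) [ 3.823e-01 -2.139e-01  7.080e-02  2.000e-04]Traceback (most recent call last):
  File "<stdin>", line 7, in <module>
  File "h.py", line 30, in circ
    q=onplane(info,px,z)[:,:2]
      ~~~~~~~^^^^^^^^^^^
  File "h.py", line 10, in onplane
    o,d=ray(info,px); return o+d*((z-o[2])/d[:,2])[:,None]
        ~~~^^^^^^^^^
  File "h.py", line 6, in ray
    p=cv2.undistortPoints(np.array(px,float).reshape(-1,1,2),K,np.array([k,0,0,0,0.]))[:,0]
      ~~~~~~~~~~~~~~~~~~~^^^^^^^^^^^^^^^^^^^^^^^^^^^^^^^^^^^^^^^^^^^^^^^^^^^^^^^^^^^^^
cv2.error: OpenCV(4.12.0) /io/opencv/modules/calib3d/src/undistort.dispatch.cpp:347: error: (-215:Assertion failed) CV_IS_MAT(_src) && CV_IS_MAT(_dst) && (_src->rows == 1 || _src->cols == 1) && (_dst->rows == 1 || _dst->cols == 1) && _src->cols + _src->rows - 1 == _dst->rows + _dst->cols - 1 && (CV_MAT_TYPE(_src->type) == CV_32FC2 || CV_MAT_TYPE(_src->type) == CV_64FC2) && (CV_MAT_TYPE(_dst->type) == CV_32FC2 || CV_MAT_TYPE(_dst->type) == CV_64FC2) in function 'cvUndistortPointsInternal'
```

Request:
carry_out(
  targets=[
    [0.8,-2,0,0,0,0,0],
    [1.4,-3.5,0,0,0,0,0],
    [1.4,-3.5,0,0,0,0,0],
    [1.4,-3.5,0,0,0,0,0],
    [1.4,-3.5,0,0,0,0,0],
    [1.2,-2.7,0,0,0,0,0],
    [0.4,-1,1,0,0,0,0],
    [0,0,2,0,0,0,0],
    [0,0,1,0,0,0,0],
    [0,0,0,0,0,0.12,0],
    [0,0,0,0,0,0.12,0],
    [0,0,0,0,0,0.12,0],
  ],
)

```text
time: 25.2
position: [0.4633, -0.0175, 0.2387]
tcp_rot: [3.088, -0.573, -0.006]
ft_force: [-0.1, -0.1, 0.5]
width: 0.088
grip_force: 0.0
```

Request:
carry_out(
  targets=[
    [0,0,0,0,0,0.12,0],
    [0,0,0,0,0,0.12,0],
    [0,0,0,0,0,0.12,0],
    [0,0,0,0,0,0.12,0],
    [0,0,0,0,0,0.12,0],
    [0,0,0,0,0,0,0],
    [0,0,0,0,0,0,0],
    [0,0,0,0,0,0,0],
  ],
)

```text
time: 25.87
position: [0.4642, -0.0172, 0.2399]
tcp_rot: [2.788, -1.447, -0.002]
ft_force: [0.8, 0.3, 0.4]
width: 0.0881
grip_force: 0.0
```

```bash
python3 snap.py w8
python3 - <<'E'
from h import *
im=cv2.imread('pics/w8.png')
cv2.imwrite('pics/w8c.png',cv2.resize(im[100:265,210:430],None,fx=3.5,fy=3.5,interpolation=cv2.INTER_CUBIC))
print(np.round(r.sense()['joint_pos'],2))
E
```

```text
25.9167 [ 0.46440659 -0.01714687  0.2401147 ] [ 2.78770323e+00 -1.44772044e+00 -1.73410046e-03] [ 0.504752   -0.07494338  0.38415687]
[-0.19  0.16  1.79 -0.    1.19  2.34]
```

View pics/w8c.png

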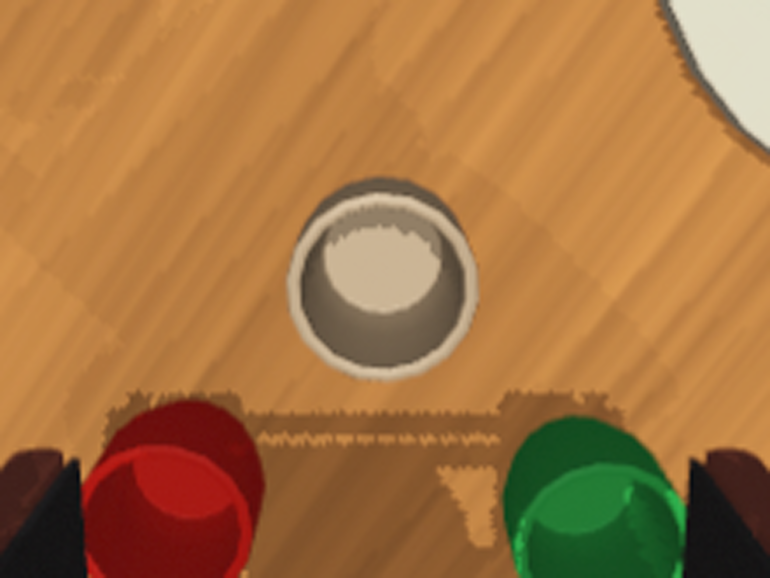

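Crop: the cup's rim is centred at about (382,287), with red at lower left and green at lower right. The fingers close along the image's horizontal, so they clear both.

Run:
```python
from h import *
import pickle
i=pickle.load(open('pics/w8.pkl','rb')); P=(318.9,181.6)
a=onplane(i,[P],.06)[0]
print(a,tri(i,P,r.camera_info('scene'),(391.5/3.5-.5+195,167.5/3.5-.5+145)),tri(i,P,r.camera_info('top'),(398.5/3.9-.5+230,344.5/3.9-.5+128)),go(a[0],a[1],.05))
```

```text
[ 0.46454444 -0.01771738  0.06      ] (array([ 0.46465695, -0.01703072,  0.05894957]), np.float64(0.0011080129320684643)) (array([ 0.4635043 , -0.01585107,  0.05015114]), np.float64(0.0004437205301952874)) [7.000e-02 1.000e-02 1.901e+01]
```

Request:
carry_out(
  targets=[
    [0,0,2,0,0,0,0],
    [0,0,3.5,0,0,0,0],
    [0,0,3.5,0,0,0,0],
    [0,0,3.5,0,0,0,0],
    [0,0,3,0,0,0,0],
    [0,0,1.7,0,0,0,0],
    [0,0,1,0,0,0,0],
    [0,0,0.6,0,0,0,0],
    [0,0,0.2,0,0,0,0],
    [0,0,0,0,0,0,0],
    [0,0,0,0,0,0,0],
  ],
)

```text
time: 26.83
position: [0.4655, -0.0169, 0.0512]
tcp_rot: [-2.786, 1.45, -0.002]
ft_force: [-0.5, -0.7, -0.1]
width: 0.0881
grip_force: 0.0
```

Request:
carry_out(
  targets=[
    [0,0,0,0,0,0,40],
    [0,0,0,0,0,0,70],
    [0,0,0,0,0,0,100],
    [0,0,0,0,0,0,150],
    [0,0,0,0,0,0,150],
    [0,0,0,0,0,0,150],
    [0,0,0,0,0,0,150],
    [0,0,0,0,0,0,150],
  ],
)

```text
time: 27.5
position: [0.4648, -0.0168, 0.0508]
tcp_rot: [2.787, -1.451, 0.0]
ft_force: [-0.6, -1.4, 4.6]
width: 0.0531
grip_force: 30.0
```

Request:
carry_out(
  targets=[
    [0,0,-0.5,0,0,0,150],
    [0,0,-1.5,0,0,0,150],
    [0,0,-2.5,0,0,0,150],
    [0,0,-2.5,0,0,0,150],
    [0,0,-2.5,0,0,0,150],
    [0,0,-2.5,0,0,0,150],
    [0,0,-2,0,0,0,150],
    [0,0,-1,0,0,0,150],
    [0,0,0,0,0,0,150],
    [0,0,0,0,0,0,150],
  ],
)

```text
time: 28.33
position: [0.4649, -0.0167, 0.2009]
tcp_rot: [-2.786, 1.451, -0.001]
ft_force: [0.5, 0.5, -1.4]
width: 0.0535
grip_force: 30.0
```

```bash
python3 -c "
from h import *
print(r.sense()['position'],go(.3843,-.2141,.2))"
```

```text
[ 0.46493107 -0.01673523  0.20090274] [11.55 17.92  0.08]
```

Request:
carry_out(
  targets=[
    [0.6,0.9,0,0,0,0,150],
    [1.2,1.9,0,0,0,0,150],
    [1.6,2.5,0,0,0,0,150],
    [1.6,2.5,0,0,0,0,150],
    [1.6,2.5,0,0,0,0,150],
    [1.6,2.5,0,0,0,0,150],
    [1.5,2.3,0,0,0,0,150],
    [1.1,1.7,0,0,0,0,150],
    [0.5,0.8,0,0,0,0,150],
    [0.2,0.3,0,0,0,0,150],
    [0,0,0,0,0,0,150],
    [0,0,0,0,0,0,150],
  ],
)

```text
time: 29.33
position: [0.3839, -0.2128, 0.2002]
tcp_rot: [-2.786, 1.451, 0.002]
ft_force: [-0.2, 0.4, -1.7]
width: 0.0534
grip_force: 30.0
```

```bash
python3 -c "
from h import *
print(r.sense()['position'],go(.3843,-.2141,.1595))"
```

```text
[ 0.383902   -0.21279116  0.20015034] [0.14 0.04 4.06]
```

Request:
carry_out(
  targets=[
    [0.1,0,0.5,0,0,0,150],
    [0,0,0.8,0,0,0,150],
    [0,0,0.8,0,0,0,150],
    [0,0,0.7,0,0,0,150],
    [0,0,0.5,0,0,0,150],
    [0,0,0.3,0,0,0,150],
    [0,0,0.2,0,0,0,150],
    [0,0,0,0,0,0,150],
    [0,0,0,0,0,0,150],
  ],
)

```text
time: 30.08
position: [0.3848, -0.2145, 0.1627]
tcp_rot: [-2.786, 1.451, 0.0]
ft_force: [0.6, -0.5, -2.3]
width: 0.0536
grip_force: 30.0
```

Request:
carry_out(
  targets=[
    [0,0,0.1,0,0,0,150],
    [0,0,0,0,0,0,150],
    [0,0,0.1,0,0,0,150],
    [0,0,0,0,0,0,150],
  ],
)

```text
time: 30.42
position: [0.3847, -0.2145, 0.1607]
tcp_rot: [-2.786, 1.451, -0.0]
ft_force: [-0.9, 0.2, -1.4]
width: 0.0535
grip_force: 30.0
```

Request:
carry_out(
  targets=[
    [0,0,0.05,0,0,0,150],
    [0,0,0,0,0,0,150],
    [0,0,0,0,0,0,150],
  ],
)

```text
time: 30.67
position: [0.3847, -0.2144, 0.1601]
tcp_rot: [-2.786, 1.451, 0.0]
ft_force: [0.3, 0.6, -0.7]
width: 0.0535
grip_force: 30.0
```

Request:
carry_out(
  targets=[
    [0,0,0.05,0,0,0,150],
    [0,0,0,0,0,0,150],
    [0,0,0,0,0,0,150],
  ],
)

```text
time: 30.92
position: [0.3848, -0.2145, 0.1599]
tcp_rot: [-2.786, 1.451, -0.0]
ft_force: [-0.3, 1.4, 2.2]
width: 0.0534
grip_force: 30.0
```

Contact at 0.160, as expected (0.0508 + 0.109). I release and rise.

Request:
carry_out(
  targets=[
    [0,0,0,0,0,0,120],
    [0,0,0,0,0,0,90],
    [0,0,0,0,0,0,60],
    [0,0,0,0,0,0,30],
    [0,0,0,0,0,0,0],
    [0,0,0,0,0,0,0],
    [0,0,0,0,0,0,0],
    [0,0,-1.5,0,0,0,0],
    [0,0,-3,0,0,0,0],
    [0,0,-3.5,0,0,0,0],
    [0,0,-3.5,0,0,0,0],
    [0,0,-2,0,0,0,0],
  ],
)

```text
time: 31.92
position: [0.3857, -0.2152, 0.2982]
tcp_rot: [2.786, -1.451, 0.007]
ft_force: [0.4, 0.0, -0.3]
width: 0.0881
grip_force: 0.0
```

Request:
carry_out(
  targets=[
    [0,0,0,0,0,0,0],
    [0,0,0,0,0,0,0],
    [0,0,0,0,0,0,0],
  ],
)

```text
time: 32.17
position: [0.3841, -0.2139, 0.2936]
tcp_rot: [-2.786, 1.451, 0.003]
ft_force: [-0.1, 0.8, -0.7]
width: 0.0879
grip_force: 0.0
```

Run:
```python
from h import *
s=r.camera('scene')[130:290,140:330]
t=r.camera('wrist')[90:265,225:420]
f=lambda a,h:cv2.resize(a,(int(a.shape[1]*h/a.shape[0]),h),interpolation=cv2.INTER_CUBIC)
cv2.imwrite('pics/end.png',np.hstack([f(s,345),f(t,345)]))
```

```text
(no output)
```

View pics/end.png

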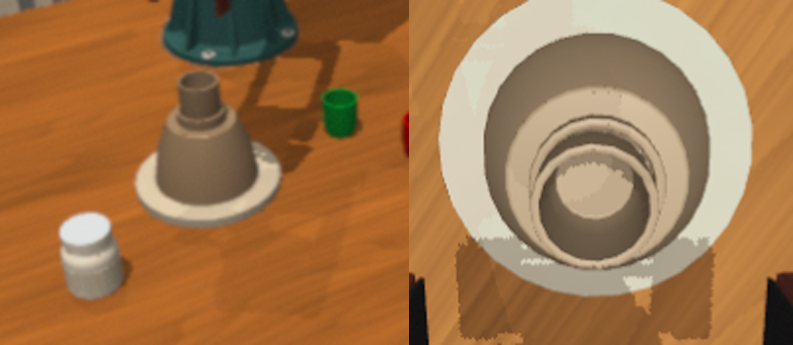

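The cup stands upright inside the foot ring at (199,95), the nest is flat and centred on the bat, and the jar and green cup haven't moved. I hand in.

```bash
python3 -c "
from station import r
print(r.hand_in())"
```

```text
the job is handed in; nothing more can be done
None
```

I handed in the job after about 32 s of robot time: the three bowls are nested rim-down on the middle of the round bat, and the cup stands upright in the largest bowl's foot ring; the jar and vase were not touched.

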